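Set up the bowstring jig: post to the mark, spools on their stands

TASK

Set up the string jig for the next bow cable: slide the tail post along the beam until the tip of its pointer is over the white tape mark, and stand each of the three full thread spools upright on the stand of its own size, right down over the pin: the large one on the large stand, the medium one on the medium stand, the small one on the small stand. Leave the empty reel where it stands.

Things in the scene. Friction and masses are not known exactly. Their poses are not given: they have to be found in the camera images.
- spool_large_center (a point): the large spool, full of dark thread, standing on end: white spoked flanges 66 mm across, 72 mm tall, wound flush with the flanges so that it can be gripped anywhere on its side; a bore 25 mm wide runs right through from top to bottom. About 130 g. This point is its centre, on its axis and half-way up; z is its axis.
- spool_medium_center (a point): the medium spool, full of dark thread, standing on end: white spoked flanges 52 mm across, 56 mm tall, wound flush with the flanges so that it can be gripped anywhere on its side; a bore 25 mm wide runs right through from top to bottom. About 70 g. This point is its centre, on its axis and half-way up; z is its axis.
- spool_small_center (a point): the small spool, full of dark thread, standing on end: white spoked flanges 40 mm across, 44 mm tall, wound flush with the flanges so that it can be gripped anywhere on its side; a bore 23 mm wide runs right through from top to bottom. About 35 g. This point is its centre, on its axis and half-way up; z is its axis.
- stand_large: the large spool stand, heavy and fixed to the bench: a flat round pale wooden base 84 mm across and 8 mm thick with one upright steel pin, 8 mm thick with a round tip, that rises 40 mm above the base. Origin: centre of the underside of the base, on the bench; z up along the pin. A spool seated on it rests flat on the base with the pin inside its bore (its centre then 44 mm above the bench).
- stand_medium: the medium spool stand, heavy and fixed to the bench: a flat round pale wooden base 68 mm across and 8 mm thick with one upright steel pin, 8 mm thick with a round tip, that rises 34 mm above the base. Origin: centre of the underside of the base, on the bench; z up along the pin. A spool seated on it rests flat on the base with the pin inside its bore (its centre then 36 mm above the bench).
- stand_small: the small spool stand, heavy and fixed to the bench: a flat round pale wooden base 52 mm across and 8 mm thick with one upright steel pin, 8 mm thick with a round tip, that rises 26 mm above the base. Origin: centre of the underside of the base, on the bench; z up along the pin. A spool seated on it rests flat on the base with the pin inside its bore (its centre then 30 mm above the bench).
- empty_reel_center (a point): an empty flat reel, white, with no thread on it, standing on end: 60 mm across, 24 mm tall, 25 g, loose. This point is its centre. It is not to be used.
- tail_post (a point): the jig's tail post: upright steel post 12 mm thick (cap 17 mm), 66 to 126 mm above the bench, on an aluminium collar (56 mm across, 60 mm along the beam) that slides up to 360 mm on the beam (40 mm square black tube, top at 60 mm) with 3 N friction and stays where left. Point: on the post's axis, 98 mm up, free to grip; y along the beam away from the fixed head, x across it.
- pointer_tip (a point): tip of the flat brass pointer that sticks out of the collar along the top of the beam: 48 mm from the post's axis along the post's +y and 2.5 mm above the beam. It moves with the collar.
- tape_mark (a point): the mark: a band of white paper tape 16 mm wide wrapped round the beam; this point is the middle of its width on top of the beam, 61 mm above the bench. At the start it is 90 to 315 mm from the pointer tip along the post's +y; the collar slides freely over it.
Mind the look-alikes: they are no part of the job. Leave any pink look-alike of the part that bears spool_medium_center alone. Leave any turquoise look-alike of the stand_medium alone.

How it is judged:
By the outcome, as a careful person would: the job done as asked, in the order asked, and still so for the second after the job is handed in, with the robot touching nothing.
It also fails if it takes over 107 s, if anything falls off the work surface, if the arm or the gripper's body presses on something with over 40 N, if the wrist force passes 120 N, or if a joint passes its speed limit or range.

ROBOT

A 6-joint arm with a two-finger parallel gripper is mounted at the origin on the work surface. World frame = base frame: x ahead of the robot, y to its left, z up, the work surface at z = 0. Lengths are in m, angles in degrees, forces in N, time in s.
With the tool pointing down it reaches from about 0.225 to 0.725 m from the base axis. Payload 3.1 kg.
Tool frame: the origin (TCP) lies between the finger pads; the fingertips stand 17 mm ahead of it and the grasp point (between the pads) lies 2 mm behind it (env.finger_overhang is the z of the fingertips in the tool frame, in m); z points along the fingers, x is the direction in which the jaws open and shut, and the axes are right-handed (so a half turn about z gives the same grasp; the last joint's range is limited). The gripper opens to 85 mm and grips with 20 to 120 N. Pads are 22 mm wide; open, the fingers measure 114 mm over their backs; the gripper's body (76 mm by 85 mm) begins 54 mm behind the grasp point. The pads swing forward as they close: fully open they stand 13 mm farther back than shut.
Start: joints at [59.255, 2.75, 5.684, 92.934, 0, 82.678], TCP at [0.209, 0.482, 0.248] pointing down, gripper open.
Joint ranges: [-166.93, 166.93], [-56.73, 111.36], [-69.38, 81.34], [-121.58, 131.49], [-85.45, 84.26], [-180, 180]. Speed limits (degrees/s): [159.86, 159.86, 180, 180, 180, 180].

INTERFACE

Orientations are given as a 3x3 rotation matrix whose columns are the frame's x, y, z axes.
In Python, from workcell import env gives the robot as it stands.
- The arm moves only by the tool send_rows, never from a script. Its argument "series" is one flat list of numbers, 7 for each row, row after row: the shift along the tool's x, y, z in m, then the turn, a rotation vector about the tool's x, y, z in rad, then the opening, from 0 (shut) to 1 (fully open). A call has 1 to 8 rows; each row is the pose to reach, as a shift and turn from the pose commanded when the call began, along the tool's axes at that moment; what a row does not reach only later rows make up. A row lasts 1/10 s, in which the tool goes at most 50 mm and 8.59 degrees, less where a joint would pass 70% of its speed; a pose out of reach is approached as far as the arm can. A call with a gripper value outside its range is refused whole. The fingers move at their own pace and stop on an object; "force" is the grip in N (left out, the last holds). Time passes only in rows, so rows that repeat a pose let the fingers close. It gives the time, the measured TCP pose, the force and the opening at its end, in the units of the state.
- env.get_obs(): the state, without advancing time (a new reading comes with each control period).
- env.snapshot(name): name is "scene" or "top" or "wrist"; returns a dict with "img" (400x640x3 uint8, blue, green, red), "camera_matrix" (3x3 intrinsics, pixels), "k1" (the pictures are not rectified: a ray, as slopes to the right and down, at radius r is drawn at 1 + k1 r^2 times it, then the intrinsics apply), "rvec" (rotation vector, rad) and "tvec" (3), from world to camera coordinates, as OpenCV has them. Camera axes: x right, y down, z forward; pixel columns grow to the right and rows downward; lengths in m; the calibration is good to about 2 mm. A picture is of the moment at which its call begins. There is no depth.
- env.hand_in(): hands the job in, once; it reports no verdict.
The state is a dict: "t": time; "joints": joint angles; "qvel": joint speeds; "effort": joint torques, N m; "tool_pos": TCP position; "ee_rot": TCP orientation; "contact_force": force on the tool from outside, world axes, zero at the start; "ft_torque": the same for the moment, N m; "width": finger opening in m.
Only numpy, scipy, OpenCV 4.12 (cv2) and the standard library are available. Lean on these libraries where they do the work, as an engineer would, in place of code of your own. Each camera call takes 0.05 s, during which the arm holds its last target. There are 200 camera calls.

## Working session

There is one attempt and no reset: what is moved stays moved. The work goes in short steps, Python scripts to look and compute and a tool call to move; the robot and the scene stay as the last step left them, time stands still between calls to the robot, and variables do not carry over. Pictures are saved under pics/ and viewed, about 12 in all and at most 16, crops included, and the job is handed in when it is done.

Besides the shell and the picture viewer there is one more tool, called by a JSON object that holds its "fn" and its "kwargs", one argument or row to a line. send_rows: Moves the arm, as the interface text tells. Its arguments: {"type":"object","properties":{"series":{"type":"array"},"force":{"type":"number"}},"required":["series"]}

```bash
ls; mkdir -p pics
cat > h.py <<'E'
import numpy as np, cv2
from workcell import env
def snap(name,fn=None):
    s=env.snapshot(name)
    if fn: cv2.imwrite('pics/'+fn,s['img'])
    return s
def cam(s):
    R=cv2.Rodrigues(np.array(s['rvec'],float))[0]; t=np.array(s['tvec'],float).ravel()
    return R,t,np.array(s['camera_matrix'],float),float(s['k1'])
def ray(s,u,v):
    R,t,K,k=cam(s)
    d=np.array([k,0,0,0,0],float)
    p=cv2.undistortPointsIter(np.array([[[u,v]]],float),K,d,None,None,(3,100,1e-12)).ravel()
    return -R.T@t, R.T@np.array([p[0],p[1],1])
def onz(s,u,v,z):
    c,d=ray(s,u,v); return c+d*(z-c[2])/d[2]
def proj(s,P):
    R,t,K,k=cam(s)
    return cv2.projectPoints(np.array(P,float).reshape(-1,1,3),R,t,K,np.array([k,0,0,0,0.]))[0].reshape(-1,2)
E
python3 - <<'E'
from h import *
for n in ['scene','top','wrist']:
    s=snap(n,n+'0.png'); R,t,K,k=cam(s); print(n,-R.T@t,R[2],K[0,0],k)
o=env.get_obs(); print(o); print(env.finger_overhang)
E
```

```text
pics
scene [1.06645603 0.26545571 0.81710663] [-0.59355612 -0.22976546 -0.77129693] 417.491785699436 -0.05284704862686931
top [0.37772516 0.05832065 1.01438873] [ 0.12552465 -0.02424458 -0.99179421] 365.2839617219035 -0.032475610664145164
wrist [0.13786143 0.51268149 0.37252816] [ 0.27776515 -0.12211532 -0.9528559 ] 301.4401453001395 0.01398450456863865
{'t': 0.15, 'joints': array([ 5.92558416e+01,  2.78334277e+00,  5.61152347e+00,  9.29336090e+01,
       -7.85482429e-04,  8.26788618e+01]), 'qvel': array([-0.01670136, -0.10148869,  0.26431826, -0.00239476, -0.05932228,
       -0.06603072]), 'effort': array([ 2.12943800e-03, -3.39258993e+01,  3.20424485e+01,  1.53295702e-02,
        1.07335384e-05,  4.98992208e-06]), 'tool_pos': array([0.20846935, 0.48134593, 0.24737803]), 'ee_rot': array([[ 3.97515733e-01,  9.17594888e-01, -9.28871127e-04],
       [ 9.17593540e-01, -3.97516757e-01, -1.58847182e-03],
       [-1.82681546e-03, -2.20883604e-04, -9.99998307e-01]]), 'contact_force': array([-0.17945822,  0.36528049,  0.66995547]), 'ft_torque': array([ 0.00053309,  0.00865764, -0.03500446]), 'width': 0.08568629006422075}
0.017
```

View pics/top0.png

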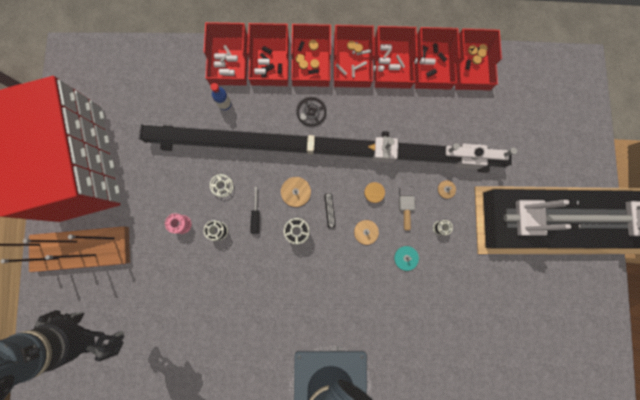

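View pics/scene0.png

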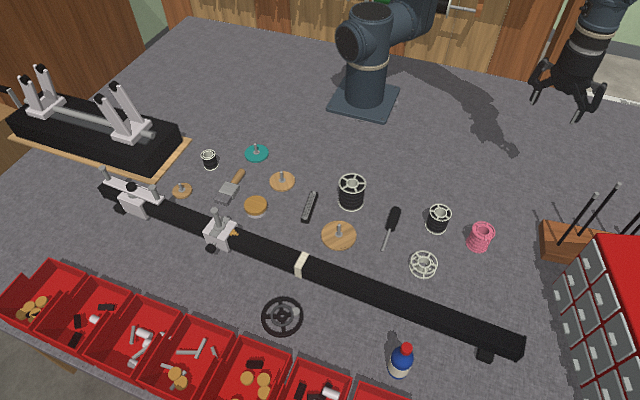

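```bash
cat > m.py <<'E'
from h import *
def blob(s,P,r,mask,fill=True):
    u,v=proj(s,P)[0]; m=np.zeros(mask.shape,np.uint8); cv2.circle(m,(int(u),int(v)),r,255,-1); m&=mask
    pts=cv2.findNonZero(m)
    n,l,st,c=cv2.connectedComponentsWithStats(m); 
    if n<2: return None
    hull=cv2.convexHull(pts)
    return cv2.fitEllipse(hull) if len(hull)>5 else None
t=snap('top'); s=snap('scene')
def masks(i):
    h=cv2.cvtColor(i,cv2.COLOR_BGR2HSV)
    return cv2.inRange(h,(0,0,150),(180,60,255)), cv2.inRange(h,(8,70,110),(25,200,255))
R={'large':((296,231),.072),'medium':((214,230),.056),'small':((444,228),.044),'reel':((221,185),.024)}
S={'sl':(296,192),'sm':(366,232),'ss':(447,189),'disc':(375,192)}
wt,bt=masks(t['img']); ws,bs=masks(s['img'])
for k,(p,z) in R.items():
    P=onz(t,*p,z); e=blob(t,P,18,wt); f=blob(s,P,24,ws)
    print(k,P,e,e and onz(t,*e[0],z),'scene',f,f and onz(s,*f[0],z))
for k,p in S.items():
    P=onz(t,*p,.008); e=blob(t,P,22,bt); f=blob(s,P,26,bs)
    print(k,P,e,e and onz(t,*e[0],.008),'scene',f,f and onz(s,*f[0],.008))
for n,p in [('ptr',(370,148)),('tape',(311,144)),('post',(385,140))]: print(n,onz(t,*p,.0625))
a=cv2.resize(t['img'][120:280,150:470],(800,400),interpolation=cv2.INTER_CUBIC)
b=cv2.resize(s['img'][150:290,80:520],(800,255),interpolation=cv2.INTER_CUBIC)
cv2.imwrite('pics/c1.png',a);cv2.imwrite('pics/c2.png',cv2.resize(s['img'][140:290,90:390],(800,400),interpolation=cv2.INTER_CUBIC))
E
python3 m.py
```

```text
large [0.4105363  0.09444783 0.072     ] ((295.8912353515625, 230.22091674804688), (26.069860458374023, 26.518449783325195), 40.946067810058594) [0.41252938 0.09475734 0.072     ] scene ((351.97515869140625, 182.87356567382812), (20.568517684936523, 27.343271255493164), 94.65902709960938) [0.41628376 0.09354132 0.072     ]
medium [0.41165405 0.30857493 0.056     ] ((212.51336669921875, 229.74258422851562), (18.641462326049805, 21.239654541015625), 32.90166473388672) [0.41228304 0.31246965 0.056     ] scene ((437.81854248046875, 218.31129455566406), (26.1771183013916, 31.817100524902344), 21.473909378051758) [0.4363788  0.30777501 0.056     ]
small [ 0.42258404 -0.30096123  0.044     ] ((442.5617980957031, 227.09857177734375), (15.102350234985352, 20.382078170776367), 87.31427764892578) [ 0.42497334 -0.2971167   0.044     ] scene ((209.0137176513672, 159.41366577148438), (18.00072479248047, 22.054845809936523), 159.30816650390625) [ 0.44515897 -0.29007615  0.044     ]
reel [0.53558171 0.30311388 0.024     ] ((220.58779907226562, 185.0659942626953), (23.008729934692383, 24.061725616455
[... 931 characters left out ...]
.021780014038086, 18.510095596313477), 160.5801544189453) [ 0.53423047 -0.32510733  0.008     ] scene ((175.09829711914062, 182.11410522460938), (30.446504592895508, 36.16484832763672), 136.8009796142578) [ 0.52123668 -0.35683817  0.008     ]
disc [ 0.52328306 -0.12202067  0.008     ] ((374.1872253417969, 192.12156677246094), (20.968585968017578, 21.164838790893555), 157.24313354492188) [ 0.52291363 -0.11973091  0.008     ] scene ((254.97915649414062, 204.97166442871094), (20.365196228027344, 23.257612228393555), 78.10161590576172) [ 0.51605306 -0.12447314  0.008     ]
ptr [ 0.63467319 -0.10022153  0.0625    ]
tape [0.64330615 0.0583375  0.0625    ]
post [ 0.65749842 -0.14117037  0.0625    ]
```

View pics/c1.png

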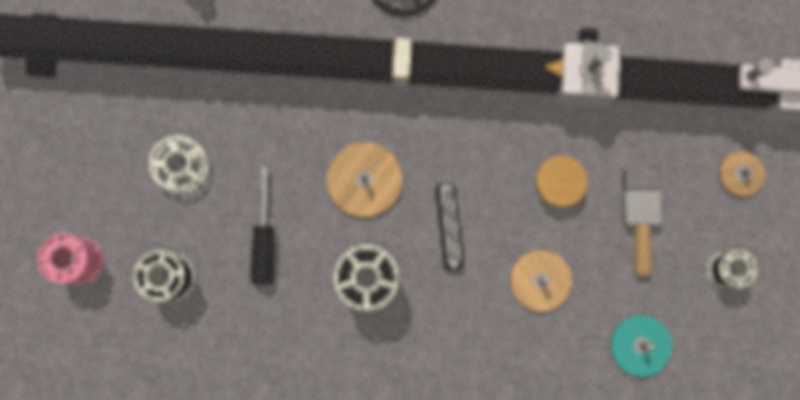

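View pics/c2.png

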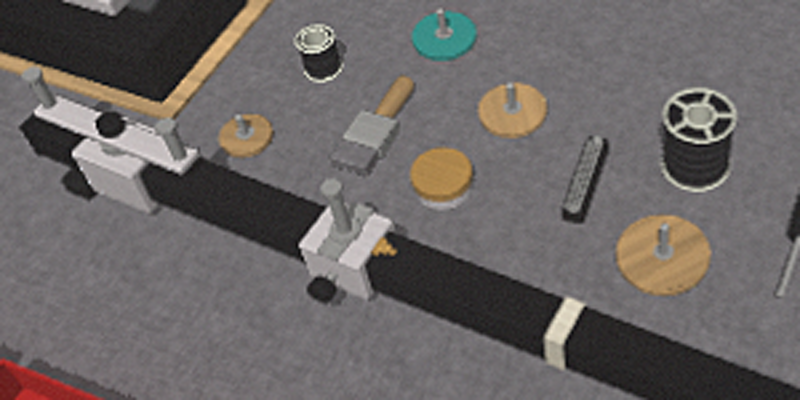

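```bash
cat >> h.py <<'E'
from scipy.spatial.transform import Rotation as Ro
def go(p,yaw):
    "tool shift+turn to put TCP at p, tool down, tool x at yaw deg in world"
    o=env.get_obs(); R=np.array(o['ee_rot']); a=np.radians(yaw)
    x=np.array([np.cos(a),np.sin(a),0]); z=np.array([0,0,-1.]); T=np.c_[x,np.cross(z,x),z]
    d=R.T@(np.array(p)-o['tool_pos']); w=Ro.from_matrix(R.T@T).as_rotvec()
    print('go',np.round(p,4),yaw,'->',np.round(d,4),np.round(w,4),'at',np.round(o['tool_pos'],4),'w',round(o['width'],4),'t',o['t'],'j6',o['joints'][5].round(1))
E
python3 - <<'E'
from h import *
t=snap('top')
g=t['img'].max(2)
P=[]
for u in list(range(160,300,5))+list(range(320,360,5)):
    c=np.where(g[120:172,u]<45)[0]+120
    if len(c): P.append(onz(t,u,c.min(),.06)[:2])
P=np.array(P); f=np.polyfit(P[:,1],P[:,0],1,w=None); r=P[:,0]-np.polyval(f,P[:,1]); 
f=np.polyfit(P[abs(r)<.004,1],P[abs(r)<.004,0],1); print('far edge x=',f, r.std(), 'beam yaw',np.degrees(np.arctan2(1,f[0])))
s=t
for n,p,z in [('ptr',(368.4,147.2),.0625),('tape',(310.8,143.6),.06),('cap',(386.8,146.4),.126)]: print(n,onz(t,*p,z))
go((.60,-.13,.26),92.5)
E
```

```text
far edge x= [0.05444362 0.62391183] 0.0021019396481837195 beam yaw 86.88368682957937
ptr [ 0.6368136  -0.09592471  0.0625    ]
tape [0.64510052 0.05888617 0.06      ]
cap [ 0.62233665 -0.13213989  0.126     ]
go [ 0.6  -0.13  0.26] 92.5 -> [-0.4056  0.6022 -0.0118] [-3.000e-04  8.000e-04 -4.524e-01] at [0.2086 0.4816 0.2479] w 0.0854 t 0.3 j6 82.7
```

{"fn": "send_rows", "kwargs": {
  "series": [-0.41,0.58,-0.01,0,0,-0.355,1,-0.41,0.58,-0.01,0,0,-0.355,1,-0.41,0.58,-0.01,0,0,-0.355,1,-0.41,0.58,-0.01,0,0,-0.355,1,-0.41,0.58,-0.01,0,0,-0.355,1,-0.41,0.58,-0.01,0,0,-0.355,1,-0.41,0.58,-0.01,0,0,-0.355,1,-0.41,0.58,-0.01,0,0,-0.355,1]
}}

```text
t: 1.1
tool_pos: [0.4127, 0.1463, 0.2541]
ee_rot: [[0.054, 0.999, 0.001], [0.999, -0.054, 0.0], [0.0, 0.001, -1.0]]
contact_force: [1.4, 0.7, -0.1]
width: 0.0856
```

Run:
```python
from h import *
go((.575,-.144,.26),86.9)
```

```text
go [ 0.575 -0.144  0.26 ] 86.9 -> [-0.2811  0.1777 -0.0058] [ 0.001  -0.0004  0.0003] at [0.4127 0.1463 0.2541] w 0.0856 t 1.1 j6 13.8
```

{"fn": "send_rows", "kwargs": {
  "series": [-0.28,0.178,-0.006,0,0,0,1,-0.28,0.178,-0.006,0,0,0,1,-0.28,0.178,-0.006,0,0,0,1,-0.28,0.178,-0.006,0,0,0,1,-0.28,0.178,-0.006,0,0,0,1,-0.28,0.178,-0.006,0,0,0,1,-0.28,0.178,-0.006,0,0,0,1,-0.28,0.178,-0.006,0,0,0,1]
}}

```text
t: 1.9
tool_pos: [0.5758, -0.1452, 0.2579]
ee_rot: [[0.059, 0.998, -0.001], [0.998, -0.059, -0.001], [-0.001, -0.001, -1.0]]
contact_force: [-0.2, 0.6, -0.1]
width: 0.0855
```

Run:
```python
from h import *
s=snap('wrist','w1.png')
print(proj(s,[[.6342,-.144,.126],[.6342,-.144,.066],[.6368,-.0959,.0625]]))
```

```text
[[319.14340189 253.0865868 ]
 [318.40843956 228.17988731]
 [360.28637964 226.83046971]]
```

View pics/w1.png

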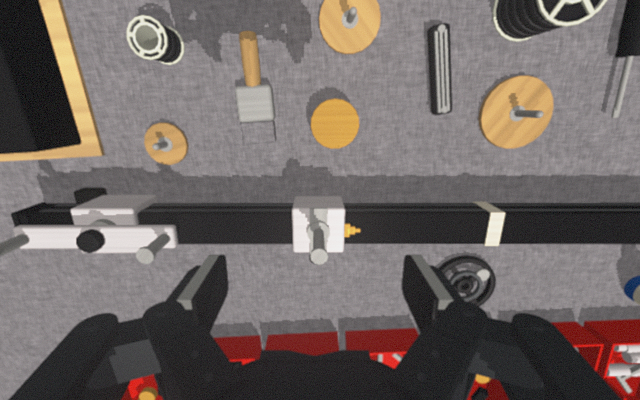

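Run:
```python
from h import *
s=snap('wrist')
for n,p,z in [('cap',(319,256),.126),('ptr',(360.5,230),.0625),('tape',(490.5,227),.061),('stand_l',(516.5,112),.008),('ss',(166,143.5),.008),('sm',(350,19),.008)]: print(n,onz(s,*p,z))
g=s['img'][207:243:7,470:520].astype(int).mean(2); print([(470+np.where(r>110)[0].min(),470+np.where(r>110)[0].max()) for r in g if (r>110).any()])
b=cv2.inRange(cv2.cvtColor(s['img'],cv2.COLOR_BGR2HSV),(8,90,90),(28,255,255))[215:245,345:375]; x=cv2.findNonZero(b); print(x.reshape(-1,2).max(0)+[345,215], x.reshape(-1,2).mean(0)+[345,215])
go((.634,-.144,.13),86.9)
```

```text
cap [ 0.63659629 -0.14175393  0.126     ]
ptr [ 0.63995325 -0.0929567   0.0625    ]
tape [0.6452192  0.05667572 0.061     ]
stand_l [0.52179561 0.10152914 0.008     ]
ss [ 0.53471256 -0.32322828  0.008     ]
sm [ 0.41243061 -0.09431306  0.008     ]
[(np.int64(478), np.int64(490)), (np.int64(487), np.int64(502)), (np.int64(486), np.int64(500)), (np.int64(485), np.int64(499)), (np.int64(483), np.int64(498)), (np.int64(482), np.int64(496))]
[358 238] [349.8 230.9]
go [ 0.634 -0.144  0.13 ] 86.9 -> [0.0007 0.0597 0.129 ] [-0.0015 -0.001  -0.0012] at [ 0.5745 -0.1416  0.2591] w 0.0855 t 2.0 j6 -17.2
```

{"fn": "send_rows", "kwargs": {
  "series": [0.0015,0.04,0.04,0,0,0,1,0.0015,0.061,0.08,0,0,0,1,0.0015,0.061,0.12,0,0,0,1,0.0015,0.061,0.16,0,0,0,1,0.0015,0.061,0.163,0,0,0,1,0.0015,0.061,0.163,0,0,0,0.6,0.0015,0.061,0.163,0,0,0,0.3,0.0015,0.061,0.163,0,0,0,0],
  "force": 40
}}

```text
t: 2.8
tool_pos: [0.6379, -0.1433, 0.1014]
ee_rot: [[0.053, 0.999, 0.007], [0.999, -0.053, -0.002], [-0.002, 0.007, -1.0]]
contact_force: [0.4, 0.1, 0.0]
width: 0.0438
```

{"fn": "send_rows", "kwargs": {
  "series": [0,0,0,0,0,0,0,0,0,0,0,0,0,0,0,0,0,0,0,0,0,0,0,0,0,0,0,0]
}}

```text
t: 3.2
tool_pos: [0.6368, -0.1436, 0.0991]
ee_rot: [[0.054, 0.999, 0.003], [0.999, -0.054, -0.002], [-0.001, 0.003, -1.0]]
contact_force: [-0.7, 0.0, 5.8]
width: 0.0117
```

Run:
```python
from h import *
s=snap('wrist','w2.png');t=snap('top')
o=env.get_obs();go(o['tool_pos'],86.9);print(o['contact_force'])
def tape(i,u0,u1,v0,v1):
    c=i['img'][v0:v1,u0:u1]; h=cv2.cvtColor(c,cv2.COLOR_BGR2HSV); return c
cv2.imwrite('pics/c3.png',cv2.resize(s['img'][150:300,240:640],(800,300),interpolation=cv2.INTER_CUBIC))
```

```text
go [ 0.6368 -0.1436  0.0991] 86.9 -> [0. 0. 0.] [ 0.0035  0.0014 -0.0001] at [ 0.6368 -0.1436  0.0991] w 0.0116 t 3.3 j6 -15.5
[-0.05532582 -1.26731846  6.37268362]
```

View pics/w2.png

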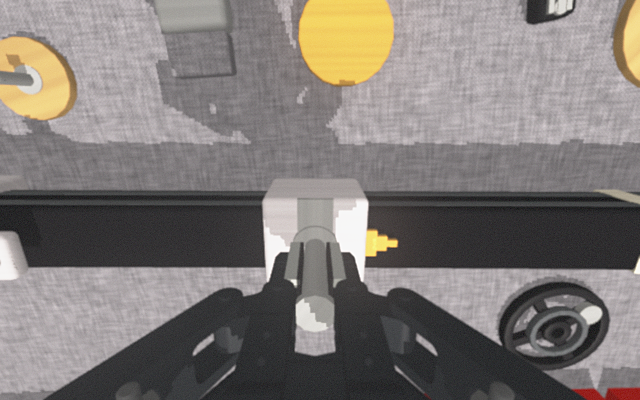

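{"fn": "send_rows", "kwargs": {
  "series": [0.02,0,0,0,0,0,0,0.05,0,0,0,0,0,0,0.08,0,0,0,0,0,0,0.11,0,0,0,0,0,0,0.13,0,0,0,0,0,0,0.135,0,0,0,0,0,0,0.135,0,0,0,0,0,0,0.135,0,0,0,0,0,0]
}}

```text
t: 4.1
tool_pos: [0.6446, -0.007, 0.0991]
ee_rot: [[0.053, 0.999, 0.005], [0.999, -0.053, 0.002], [0.002, 0.005, -1.0]]
contact_force: [0.7, 2.8, 5.7]
width: 0.0115
```

Run:
```python
from h import *
s=snap('wrist')
o=env.get_obs();go(o['tool_pos'],86.9);print(o['contact_force'])
cv2.imwrite('pics/c3.png',cv2.resize(s['img'][170:290,240:480],(800,400),interpolation=cv2.INTER_CUBIC))
```

```text
go [ 0.6446 -0.0071  0.0991] 86.9 -> [0. 0. 0.] [ 0.0045 -0.0021  0.0013] at [ 0.6446 -0.0071  0.0991] w 0.0115 t 4.15 j6 -3.6
[1.63616508 1.99105758 5.30311353]
```

View pics/c3.png

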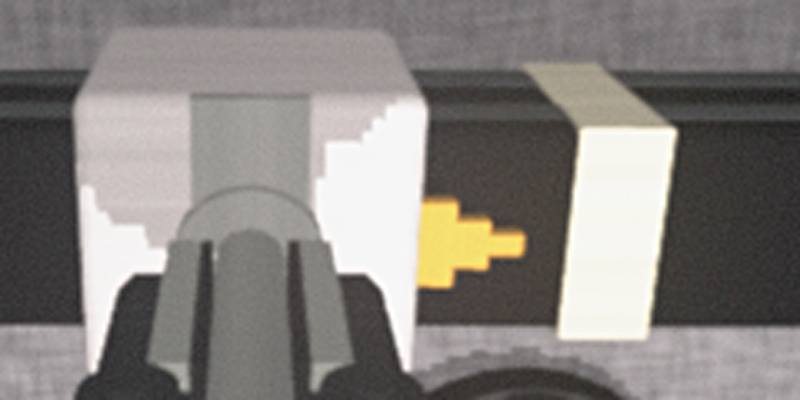

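{"fn": "send_rows", "kwargs": {
  "series": [0.008,0,0,0,0,0,0,0.0155,0,0,0,0,0,0,0.0155,0,0,0,0,0,0,0.0155,0,0,0,0,0,0]
}}

```text
t: 4.55
tool_pos: [0.6454, 0.0075, 0.0991]
ee_rot: [[0.054, 0.999, 0.005], [0.999, -0.054, 0.0], [0.001, 0.004, -1.0]]
contact_force: [1.1, 1.1, 5.9]
width: 0.0115
```

Run:
```python
from h import *
s=snap('wrist')
o=env.get_obs();go(o['tool_pos'],86.9)
cv2.imwrite('pics/c4.png',cv2.resize(s['img'][200:270,340:460],(480,280),interpolation=cv2.INTER_CUBIC))
```

```text
go [0.6454 0.0075 0.0991] 86.9 -> [0. 0. 0.] [ 0.0044 -0.0008  0.0004] at [0.6454 0.0075 0.0991] w 0.0113 t 4.6 j6 -2.2
```

View pics/c4.png

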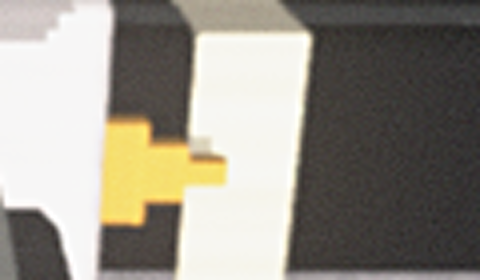

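{"fn": "send_rows", "kwargs": {
  "series": [0.0025,0,0,0,0,0,0,0.0025,0,0,0,0,0,0,0.0025,0,0,0,0,0,0,0.0025,0,0,0,0,0,0]
}}

```text
t: 5.0
tool_pos: [0.6455, 0.009, 0.0991]
ee_rot: [[0.054, 0.999, 0.004], [0.999, -0.054, -0.001], [-0.001, 0.004, -1.0]]
contact_force: [0.5, -0.8, 6.2]
width: 0.0117
```

```bash
cat > tp.py <<'E'
from h import *
s=snap('wrist')
o=env.get_obs();go(o['tool_pos'],86.9)
h=cv2.cvtColor(s['img'],cv2.COLOR_BGR2HSV)
y=cv2.inRange(h,(10,110,90),(32,255,255))[220:260,360:420]; q=cv2.findNonZero(y).reshape(-1,2)+[360,220]; tip=q[q[:,0]>=q[:,0].max()-1]; tu,tv=tip[:,0].max()+.5,tip[:,1].mean()
w=cv2.inRange(h,(0,0,140),(180,70,255))[:,375:430]
for v in (226,230,250,254):
    c=np.where(w[v])[0]+375; print(v,c.min(),c.max())
E=[(np.where(w[v])[0].min()+np.where(w[v])[0].max())/2+375 for v in (226,230,250,254)]
m=np.polyval(np.polyfit((226,230,250,254),E,1),tv)
a,b=onz(s,tu,tv,.0625),onz(s,m,tv,.061); d=np.array([.0541,.9985,0]); print('tip',tu,tv,a,'tape',m,b,'gap mm',1e3*(b-a)@d)
E
python3 tp.py
```

```text
go [0.6455 0.009  0.099 ] 86.9 -> [0. 0. 0.] [ 0.0044  0.0008 -0.0003] at [0.6455 0.009  0.099 ] w 0.0114 t 5.05 j6 -2.0
226 385 413
230 384 412
250 384 410
254 382 410
tip 395.5 242.23076923076923 [0.64928647 0.05692335 0.0625    ] tape 397.3040540540539 [0.65009789 0.05839518 0.061     ] gap mm 1.513517785650696
```

{"fn": "send_rows", "kwargs": {
  "series": [0.0015,0,0,0,0,0,0,0.0015,0,0,0,0,0,0,0.0015,0,0,0,0,0,0,0.0015,0,0,0,0,0,0]
}}

```text
t: 5.45
tool_pos: [0.6456, 0.0102, 0.0991]
ee_rot: [[0.055, 0.998, 0.004], [0.999, -0.055, -0.002], [-0.001, 0.004, -1.0]]
contact_force: [0.1, -1.8, 5.6]
width: 0.0116
```

```bash
python3 tp.py
```

```text
go [0.6456 0.0102 0.0991] 86.9 -> [0. 0. 0.] [ 0.0043  0.0013 -0.0005] at [0.6456 0.0102 0.0991] w 0.0114 t 5.5 j6 -1.9
226 383 411
230 382 410
250 382 408
254 380 408
tip 395.5 242.0 [0.64920072 0.05807544 0.0625    ] tape 395.32432432432415 [0.64994885 0.05837255 0.061     ] gap mm 0.33713372677976156
```

{"fn": "send_rows", "kwargs": {
  "series": [0,0,0,0,0,0,0.3,0,0,0,0,0,0,0.6,0,0,0,0,0,0,1,0,0,0,0,0,0,1,0,0,-0.04,0,0,0,1,0,0,-0.09,0,0,0,1,0,-0.03,-0.12,0,0,0,1,0,-0.05,-0.12,0,0,0,1]
}}

```text
t: 6.3
tool_pos: [0.5961, 0.0141, 0.2234]
ee_rot: [[0.054, 0.999, 0.01], [0.999, -0.054, -0.001], [-0.0, 0.01, -1.0]]
contact_force: [0.6, 0.9, 0.2]
width: 0.0853
```

Run:
```python
from h import *
go((.4125,.095,.22),88)
```

```text
go [0.4125 0.095  0.22  ] 88 -> [ 0.071  -0.1877  0.0015] [ 0.0103  0.0003 -0.0187] at [0.5961 0.0141 0.2234] w 0.0853 t 6.3 j6 -2.0
```

{"fn": "send_rows", "kwargs": {
  "series": [0.07,-0.185,0.001,0,0,-0.02,1,0.07,-0.185,0.001,0,0,-0.02,1,0.07,-0.185,0.001,0,0,-0.02,1,0.07,-0.185,0.001,0,0,-0.02,1,0.07,-0.185,0.001,0,0,-0.02,1,0.07,-0.185,0.001,0,0,-0.02,1,0.07,-0.185,0.001,0,0,-0.02,1,0.07,-0.185,0.001,0,0,-0.02,1]
}}

```text
t: 7.1
tool_pos: [0.4142, 0.0936, 0.216]
ee_rot: [[0.035, 0.999, 0.0], [0.999, -0.035, -0.0], [-0.0, 0.0, -1.0]]
contact_force: [-0.1, -0.4, -0.6]
width: 0.0856
```

Run:
```python
from h import *
s=snap('wrist','w3.png');t=snap('top')
go((.4125,.095,.22),88)
h=cv2.cvtColor(s['img'],cv2.COLOR_BGR2HSV)
print(proj(s,[[.4125,.0948,.072],[.5224,.1003,.008]]))
for img,z,lo,hi in ((s,.072,(0,0,150),(180,60,255)),(s,.008,(8,70,110),(25,200,255)),(t,.0625,(10,120,100),(30,255,255))):pass
w=cv2.inRange(h,(0,0,150),(180,45,255)); u,v=proj(s,[.4125,.0948,.072])[0].astype(int)
# centre of bright flange ring: outer contour
c,_=cv2.findContours(w,cv2.RETR_EXTERNAL,cv2.CHAIN_APPROX_NONE)
for k in c:
    if cv2.contourArea(k)>1500: e=cv2.fitEllipse(cv2.convexHull(k)); print(e,onz(s,*e[0],.072))
c,_=cv2.findContours(cv2.inRange(h,(8,70,110),(25,200,255)),cv2.RETR_EXTERNAL,cv2.CHAIN_APPROX_NONE)
for k in c:
    if cv2.contourArea(k)>1000: e=cv2.fitEllipse(cv2.convexHull(k)); print('st',e,onz(s,*e[0],.008))
```

```text
go [0.4125 0.095  0.22  ] 88 -> [ 0.0014 -0.0016 -0.0041] [-0.0002  0.0001  0.0001] at [0.4141 0.0936 0.2159] w 0.0855 t 7.2 j6 5.7
[[315.42360474 188.43571291]
 [322.67050113 259.75398337]]
((490.0315246582031, 268.57781982421875), (51.57084655761719, 59.33077621459961), 98.44595336914062) [0.5022485  0.26760718 0.072     ]
((313.760498046875, 188.1287078857422), (68.36294555664062, 71.1266098022461), 87.5720443725586) [0.41215196 0.09326954 0.072     ]
((538.2614135742188, 176.81341552734375), (47.847198486328125, 60.12430191040039), 53.07320022583008) [0.40857932 0.29767005 0.072     ]
st ((139.40902709960938, 272.1042785644531), (41.01786804199219, 51.64767837524414), 110.0543212890625) [ 0.53139848 -0.12911472  0.008     ]
st ((321.72564697265625, 259.3134765625), (61.02710723876953, 67.12606811523438), 88.00904846191406) [0.5217488  0.09914639 0.008     ]
st ((146.5404510498047, 178.35462951660156), (54.87902069091797, 65.22332000732422), 124.03114318847656) [ 0.41209216 -0.09600031  0.008     ]
```

View pics/w3.png

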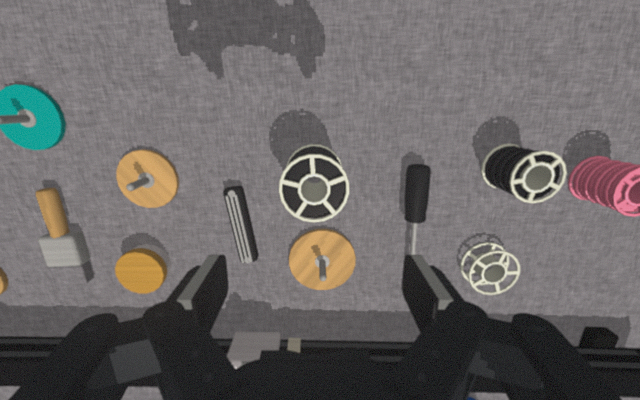

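{"fn": "send_rows", "kwargs": {
  "series": [0,-0.002,0.05,0,0,0,1,0,-0.002,0.1,0,0,0,1,0,-0.002,0.14,0,0,0,1,0,-0.002,0.165,0,0,0,1,0,-0.002,0.172,0,0,0,1,0,-0.002,0.172,0,0,0,0.8,0,-0.002,0.172,0,0,0,0.6,0,-0.002,0.172,0,0,0,0.6],
  "force": 40
}}

```text
t: 8.0
tool_pos: [0.413, 0.0941, 0.0459]
ee_rot: [[0.034, 0.999, 0.004], [0.999, -0.034, 0.0], [0.0, 0.004, -1.0]]
contact_force: [-0.4, 0.3, -0.5]
width: 0.0661
```

{"fn": "send_rows", "kwargs": {
  "series": [0,0,0,0,0,0,0.5,0,0,0,0,0,0,0.5,0,0,0,0,0,0,0.5,0,0,-0.02,0,0,0,0.5,0,0,-0.06,0,0,0,0.5,0,0,-0.09,0,0,0,0.5,0,0,-0.09,0,0,0,0.5]
}}

```text
t: 8.7
tool_pos: [0.4145, 0.0943, 0.1391]
ee_rot: [[0.034, 0.999, 0.01], [0.999, -0.034, 0.001], [0.001, 0.01, -1.0]]
contact_force: [0.3, -0.1, -1.6]
width: 0.0664
```

Run:
```python
from h import *
go((.522,.0995,.15),88); print(env.get_obs()['contact_force'])
```

```text
go [0.522  0.0995 0.15  ] 88 -> [ 0.0088  0.1073 -0.0098] [ 0.0099 -0.001   0.0011] at [0.4145 0.0943 0.1391] w 0.0664 t 8.7 j6 5.7
[ 0.26345137 -0.10416396 -1.62332394]
```

{"fn": "send_rows", "kwargs": {
  "series": [0.004,0.04,0,0,0,0,0.5,0.009,0.08,0,0,0,0,0.5,0.009,0.108,0,0,0,0,0.5,0.009,0.108,0,0,0,0,0.5,0.009,0.108,0,0,0,0,0.5,0.009,0.108,0,0,0,0,0.5]
}}

```text
t: 9.3
tool_pos: [0.5179, 0.0994, 0.133]
ee_rot: [[0.034, 0.999, -0.002], [0.999, -0.034, -0.0], [-0.0, -0.002, -1.0]]
contact_force: [-0.8, 0.3, -1.5]
width: 0.0665
```

Run:
```python
from h import *
s=snap('wrist','w4.png')
go((.5225,.0995,.054),88); o=env.get_obs();p=o['tool_pos']
w=cv2.inRange(cv2.cvtColor(s['img'],cv2.COLOR_BGR2HSV),(0,0,150),(180,45,255))
zt=p[2]+.026
c,_=cv2.findContours(w,cv2.RETR_EXTERNAL,cv2.CHAIN_APPROX_NONE)
for k in c:
    if cv2.contourArea(k)>1500: e=cv2.fitEllipse(cv2.convexHull(k)); print(e,onz(s,*e[0],zt)-p)
```

```text
go [0.5225 0.0995 0.054 ] 88 -> [0.0002 0.0046 0.0793] [-0.0016  0.0001  0.0013] at [0.5181 0.0994 0.1333] w 0.0662 t 9.35 j6 5.5
((314.3689880371094, 309.89324951171875), (144.0666046142578, 167.44142150878906), 89.18012237548828) [-0.00044149  0.00021324  0.026     ]
((597.5691528320312, 220.40896606445312), (78.86412048339844, 160.94093322753906), 20.361576080322266) [-0.03456709  0.10008683  0.026     ]
((470.8424072265625, 202.8993377685547), (121.32388305664062, 170.32876586914062), 38.44066619873047) [-0.04246508  0.05562004  0.026     ]
((560.704833984375, 205.50341796875), (87.87820434570312, 219.8865509033203), 40.41851806640625) [-0.04050385  0.0863437   0.026     ]
((53.890804290771484, 140.4462890625), (71.17121124267578, 163.7756805419922), 99.62635040283203) [-0.06818697 -0.08130208  0.026     ]
((377.8179931640625, 111.82080078125), (87.35556030273438, 128.41970825195312), 13.371665000915527) [-0.07381445  0.02269189  0.026     ]
((556.1732788085938, 108.00281524658203), (92.92144012451172, 126.50550079345703), 141.74130249023438) [-0.07289831  0.07810305  0.026     ]
((105.42237091064453, 55.6644172668457), (59.08834457397461, 108.25924682617188), 153.1469268798828) [-0.09237008 -0.05882959  0.026     ]
((495.28790283203125, 74.52692413330078), (70.34771728515625, 158.15350341796875), 19.863691329956055) [-0.08336714  0.05784442  0.026     ]
((153.00338745117188, 87.55427551269531), (57.27323913574219, 171.2364044189453), 175.62132263183594) [-0.08317659 -0.0465859   0.026     ]
```

View pics/w4.png

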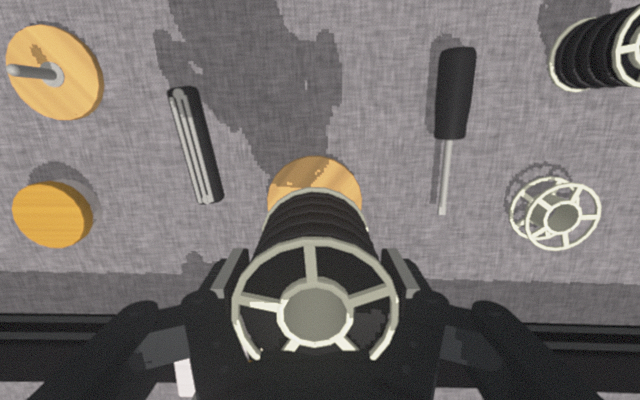

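{"fn": "send_rows", "kwargs": {
  "series": [0,0.0045,0.01,0,0,0,0.5,0,0.0045,0.03,0,0,0,0.5,0,0.0045,0.05,0,0,0,0.5,0,0.0045,0.065,0,0,0,0.5,0,0.0045,0.075,0,0,0,0.5,0,0.0045,0.079,0,0,0,0.5,0,0.0045,0.079,0,0,0,0.5]
}}

```text
t: 10.05
tool_pos: [0.5234, 0.0992, 0.0544]
ee_rot: [[0.034, 0.999, -0.001], [0.999, -0.034, -0.0], [-0.0, -0.001, -1.0]]
contact_force: [0.5, 0.1, -1.1]
width: 0.0656
```

Run:
```python
from h import *
go((.5225,.0995,.054),88); print(env.get_obs()['contact_force'])
```

```text
go [0.5225 0.0995 0.054 ] 88 -> [ 0.0002 -0.0009  0.0004] [-0.0008  0.0001  0.0012] at [0.5234 0.0992 0.0544] w 0.0656 t 10.05 j6 5.5
[ 0.5147561   0.1270891  -1.11044562]
```

{"fn": "send_rows", "kwargs": {
  "series": [0,0,0.001,0,0,0,0.5,0,0,0.001,0,0,0,0.8,0,0,0.001,0,0,0,1,0,0,0.001,0,0,0,1,0,0,-0.03,0,0,0,1,0,0,-0.08,0,0,0,1,0,0,-0.13,0,0,0,1,0,0,-0.16,0,0,0,1]
}}

```text
t: 10.85
tool_pos: [0.5254, 0.0993, 0.22]
ee_rot: [[0.034, 0.999, 0.007], [0.999, -0.034, 0.0], [0.001, 0.007, -1.0]]
contact_force: [0.6, -0.1, -0.5]
width: 0.0854
```

Run:
```python
from h import *
go((.41,.31,.215),118)
s=snap('wrist','w5.png')
```

```text
go [0.41  0.31  0.215] 118 -> [ 0.2066 -0.1224  0.0044] [ 0.0068  0.0011 -0.5225] at [0.5254 0.0993 0.22  ] w 0.0854 t 10.85 j6 5.5
```

View pics/w5.png

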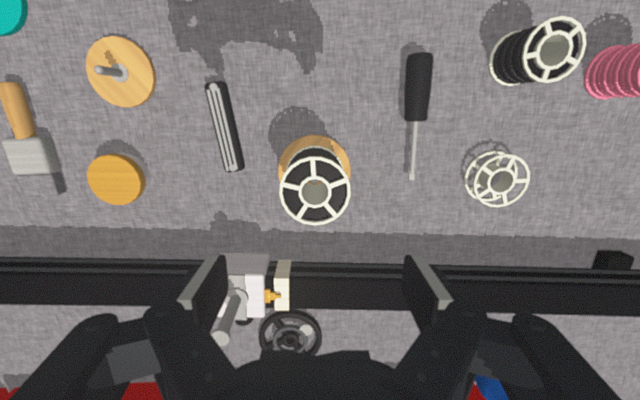

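{"fn": "send_rows", "kwargs": {
  "series": [0.206,-0.122,0.004,0,0,-0.522,1,0.206,-0.122,0.004,0,0,-0.522,1,0.206,-0.122,0.004,0,0,-0.522,1,0.206,-0.122,0.004,0,0,-0.522,1,0.206,-0.122,0.004,0,0,-0.522,1,0.206,-0.122,0.004,0,0,-0.522,1,0.206,-0.122,0.004,0,0,-0.522,1,0.206,-0.122,0.004,0,0,-0.522,1]
}}

```text
t: 11.7
tool_pos: [0.4094, 0.3085, 0.2109]
ee_rot: [[-0.468, 0.884, 0.001], [0.884, 0.468, -0.0], [-0.001, 0.0, -1.0]]
contact_force: [0.4, 0.5, -0.6]
width: 0.0856
```

```bash
cat > bl.py <<'E'
from h import *
import sys
z=float(sys.argv[1]); s=snap('wrist',sys.argv[2])
o=env.get_obs();p=o['tool_pos'];print(p)
w=cv2.inRange(cv2.cvtColor(s['img'],cv2.COLOR_BGR2HSV),(0,0,150),(180,45,255))
c,_=cv2.findContours(w,cv2.RETR_EXTERNAL,cv2.CHAIN_APPROX_NONE)
for k in c:
    if cv2.contourArea(k)>600:
        e=cv2.fitEllipse(cv2.convexHull(k)); q=onz(s,*e[0],z)
        if np.hypot(*(q-p)[:2])<.15: print(np.round(e[0]+e[1],1),np.round(q,4))
E
python3 bl.py .056 w6.png
```

```text
[0.40959437 0.30825964 0.21090817]
[261.3 267.1  52.2  54.3] [0.5125 0.2998 0.056 ]
[313.4 190.5  51.9  54.4] [0.4129 0.309  0.056 ]
```

View pics/w6.png

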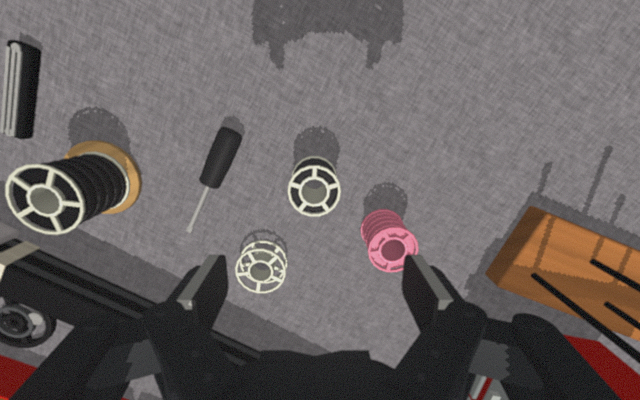

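{"fn": "send_rows", "kwargs": {
  "series": [-0.001,0.003,0.05,0,0,0,0.8,-0.001,0.003,0.1,0,0,0,0.8,-0.001,0.003,0.14,0,0,0,0.8,-0.001,0.003,0.17,0,0,0,0.8,-0.001,0.003,0.177,0,0,0,0.8,-0.001,0.003,0.177,0,0,0,0.8,-0.001,0.003,0.177,0,0,0,0.5,-0.001,0.003,0.177,0,0,0,0.4]
}}

```text
t: 12.55
tool_pos: [0.4143, 0.3107, 0.0368]
ee_rot: [[-0.469, 0.883, 0.005], [0.883, 0.469, 0.003], [0.0, 0.005, -1.0]]
contact_force: [0.8, -0.3, 0.1]
width: 0.0517
```

{"fn": "send_rows", "kwargs": {
  "series": [0,0,0,0,0,0,0.4,0,0,0,0,0,0,0.4,0,0,0,0,0,0,0.4,0,0,-0.02,0,0,0,0.4,0,0,-0.06,0,0,0,0.4,0,0,-0.1,0,0,0,0.4,0,0,-0.14,0,0,0,0.4,0,0,-0.14,0,0,0,0.4]
}}

```text
t: 13.35
tool_pos: [0.4153, 0.3119, 0.1814]
ee_rot: [[-0.469, 0.883, 0.011], [0.883, 0.469, 0.007], [0.001, 0.013, -1.0]]
contact_force: [-0.6, 1.2, -0.3]
width: 0.0517
```

Run:
```python
from h import *
go((.412,-.0955,.175),88); print(env.get_obs()['contact_force'])
```

```text
go [ 0.412  -0.0955  0.175 ] 88 -> [-0.3582 -0.1942  0.0037] [ 0.0126 -0.004   0.5235] at [0.4153 0.3119 0.1814] w 0.0517 t 13.35 j6 1.5
[-0.5565491   1.15070438 -0.34181076]
```

{"fn": "send_rows", "kwargs": {
  "series": [-0.358,-0.194,0,0,0,0.523,0.4,-0.358,-0.194,0,0,0,0.523,0.4,-0.358,-0.194,0,0,0,0.523,0.4,-0.358,-0.194,0,0,0,0.523,0.4,-0.358,-0.194,0,0,0,0.523,0.4,-0.358,-0.194,0,0,0,0.523,0.4,-0.358,-0.194,0,0,0,0.523,0.4,-0.358,-0.194,0,0,0,0.523,0.4]
}}

```text
t: 14.15
tool_pos: [0.4079, -0.0918, 0.1735]
ee_rot: [[0.034, 0.999, 0.0], [0.999, -0.034, 0.0], [0.0, 0.0, -1.0]]
contact_force: [1.4, 0.3, -1.4]
width: 0.0515
```

Run:
```python
from h import *
go((.412,-.0955,.12),88)
```

```text
go [ 0.412  -0.0955  0.12  ] 88 -> [-0.0035  0.0042  0.0535] [ 0.0002 -0.0004  0.0005] at [ 0.4079 -0.0918  0.1735] w 0.0515 t 14.15 j6 -19.9
```

{"fn": "send_rows", "kwargs": {
  "series": [0,0,0.02,0,0,0,0.4,0,0.002,0.045,0,0,0,0.4,0,0.002,0.055,0,0,0,0.4,0,0.002,0.055,0,0,0,0.4,0,0.002,0.055,0,0,0,0.4]
}}

```text
t: 14.65
tool_pos: [0.4106, -0.0898, 0.1192]
ee_rot: [[0.034, 0.999, -0.0], [0.999, -0.034, 0.0], [0.0, -0.0, -1.0]]
contact_force: [0.3, -0.1, -0.6]
width: 0.0516
```

```bash
python3 bl.py .14 w7.png
python3 - <<'E'
from h import *
go((.412,-.0955,.044),88)
s=snap('wrist');m=cv2.inRange(cv2.cvtColor(s['img'],cv2.COLOR_BGR2HSV),(8,70,110),(25,220,255))
c,_=cv2.findContours(m,cv2.RETR_EXTERNAL,cv2.CHAIN_APPROX_NONE)
for k in c:
    if cv2.contourArea(k)>300: print(cv2.boundingRect(k))
print(proj(s,[.412,-.0955,.008]),proj(s,[.412,-.0955,.042]))
E
```

```text
[ 0.41116682 -0.08997391  0.11980536]
[601.8 371.4  55.3  87.6] [0.4497 0.0345 0.14  ]
[314.9 295.2 107.3 123.9] [ 0.4075 -0.0893  0.14  ]
[ 18.  246.4  45.6  62.7] [ 0.3817 -0.2004  0.14  ]
go [ 0.412  -0.0955  0.044 ] 88 -> [-0.0055  0.0009  0.0758] [0.0013 0.0004 0.0013] at [ 0.4112 -0.09    0.1198] w 0.0516 t 14.7 j6 -19.6
(254, 316, 51, 37)
(42, 310, 60, 45)
(480, 267, 89, 41)
(158, 214, 33, 68)
(265, 163, 82, 62)
[[307.57089001 202.11014768]] [[306.52088855 216.91605903]]
```

View pics/w7.png

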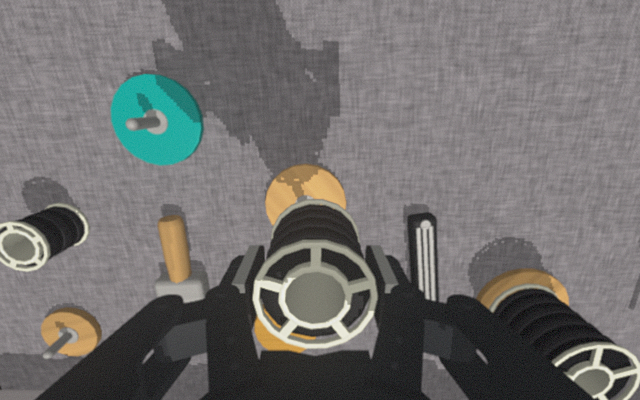

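{"fn": "send_rows", "kwargs": {
  "series": [-0.0055,0.004,0.01,0,0,0,0.4,-0.0055,0.004,0.03,0,0,0,0.4,-0.0055,0.004,0.05,0,0,0,0.4,-0.0055,0.004,0.065,0,0,0,0.4,-0.0055,0.004,0.073,0,0,0,0.4,-0.0055,0.004,0.076,0,0,0,0.4,-0.0055,0.004,0.076,0,0,0,0.4,-0.0055,0.004,0.076,0,0,0,0.4]
}}

```text
t: 15.55
tool_pos: [0.4148, -0.0961, 0.0445]
ee_rot: [[0.034, 0.999, 0.0], [0.999, -0.034, -0.0], [-0.0, 0.001, -1.0]]
contact_force: [-3.5, 1.4, 6.3]
width: 0.0514
```

Run:
```python
from h import *
go((.415,-.0955,.044),88); print(env.get_obs()['contact_force'])
```

```text
go [ 0.415  -0.0955  0.044 ] 88 -> [0.0006 0.0002 0.0005] [0.0005 0.0005 0.0005] at [ 0.4148 -0.0961  0.0445] w 0.0514 t 15.55 j6 -20.1
[-3.50680514  1.39213561  6.33415225]
```

{"fn": "send_rows", "kwargs": {
  "series": [0,0,0,0,0,0,0.6,0,0,0,0,0,0,0.85,0,0,0,0,0,0,0.85,0,0,0,0,0,0,0.85,0,0,-0.03,0,0,0,0.85,0,0,-0.08,0,0,0,0.85,0,0,-0.13,0,0,0,0.85,0,0,-0.165,0,0,0,0.85]
}}

```text
t: 16.35
tool_pos: [0.4153, -0.0963, 0.2114]
ee_rot: [[0.035, 0.999, 0.004], [0.999, -0.035, -0.002], [-0.001, 0.004, -1.0]]
contact_force: [0.4, -0.3, 0.7]
width: 0.0727
```

Run:
```python
from h import *
go((.424,-.298,.205),88)
```

```text
go [ 0.424 -0.298  0.205] 88 -> [-0.2013  0.0156  0.0067] [0.0039 0.0014 0.0001] at [ 0.4153 -0.0963  0.2114] w 0.0727 t 16.35 j6 -20.1
```

{"fn": "send_rows", "kwargs": {
  "series": [-0.2,0.015,0.004,0,0,0,0.85,-0.2,0.015,0.004,0,0,0,0.85,-0.2,0.015,0.004,0,0,0,0.85,-0.2,0.015,0.004,0,0,0,0.85,-0.2,0.015,0.004,0,0,0,0.85,-0.2,0.015,0.004,0,0,0,0.85,-0.2,0.015,0.004,0,0,0,0.85]
}}

```text
t: 17.05
tool_pos: [0.4224, -0.2955, 0.2037]
ee_rot: [[0.034, 0.999, -0.0], [0.999, -0.034, 0.001], [0.001, -0.0, -1.0]]
contact_force: [0.1, -0.1, 0.1]
width: 0.0726
```

```bash
python3 bl.py .044 w8.png
python3 - <<'E'
from h import *
s=snap('wrist');m=cv2.inRange(cv2.cvtColor(s['img'],cv2.COLOR_BGR2HSV),(8,70,110),(25,220,255))
c,_=cv2.findContours(m,cv2.RETR_EXTERNAL,cv2.CHAIN_APPROX_NONE)
for k in c:
    if cv2.contourArea(k)>500: e=cv2.fitEllipse(cv2.convexHull(k)); print(e,onz(s,*e[0],.008))
E
```

```text
[ 0.42254669 -0.2952197   0.20400711]
[395.2 240.   38.8  52.1] [ 0.4831 -0.2135  0.044 ]
[278.  191.   69.3 132.3] [ 0.4262 -0.3312  0.044 ]
((290.8714904785156, 267.8703918457031), (39.543304443359375, 42.445430755615234), 90.47453308105469) [ 0.53351444 -0.32701425  0.008     ]
((471.8485412597656, 259.36279296875), (48.009212493896484, 52.725189208984375), 79.54020690917969) [ 0.52899311 -0.11109037  0.008     ]
((643.9572143554688, 249.4351348876953), (49.80085754394531, 67.94413757324219), 34.02245330810547) [0.5216956  0.08495834 0.008     ]
((391.3296203613281, 196.91510009765625), (21.91754913330078, 57.72202682495117), 3.1184725761413574) [ 0.44786393 -0.20996393  0.008     ]
((496.98345947265625, 161.35960388183594), (58.5764274597168, 69.56659698486328), 55.069698333740234) [ 0.41170903 -0.09900935  0.008     ]
((57.90232849121094, 268.0044250488281), (277.0552062988281, 404.9409484863281), 39.37094497680664) [ 0.52346755 -0.60414151  0.008     ]
```

View pics/w8.png

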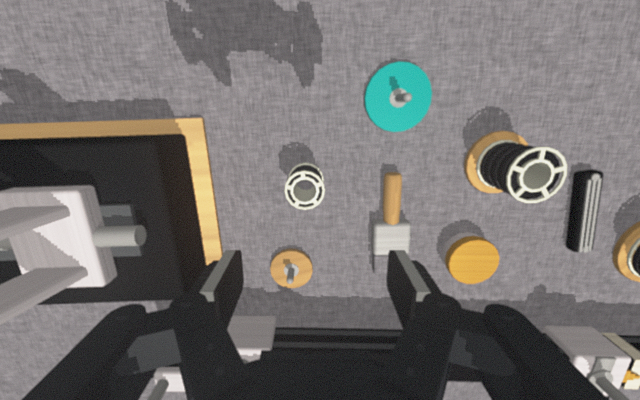

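Run:
```python
from h import *
t=snap('top');s=snap('scene');w=snap('wrist')
def tri(a,b):
    (c,d),(e,f)=a,b; A=np.c_[d,-f]; k=np.linalg.lstsq(A,e-c,rcond=None)[0]; return (c+d*k[0]+e+f*k[1])/2, np.linalg.norm(c+d*k[0]-e-f*k[1])
print(tri(ray(t,446.5,154),ray(s,164,199)))
for z in (.06,.08,.1,.126): print(z,onz(t,480,157,z),onz(t,446.5,154,z))
print('small',onz(w,304.8,190,.044)); q=onz(w,304.8,190,.044); go((q[0],q[1],.03),88)
cv2.imwrite('pics/c5.png',np.vstack([cv2.resize(t['img'][130:250,420:540],(480,480),interpolation=cv2.INTER_CUBIC)]))
```

```text
(array([ 0.61877989, -0.30389694,  0.07122652]), np.float64(0.0019198995327273627))
0.06 [ 0.61533008 -0.40174256  0.06      ] [ 0.62210829 -0.30917262  0.06      ]
0.08 [ 0.61035087 -0.39210156  0.08      ] [ 0.61698704 -0.3014715   0.08      ]
0.1 [ 0.60537166 -0.38246056  0.1       ] [ 0.61186579 -0.29377037  0.1       ]
0.126 [ 0.5988987  -0.36992725  0.126     ] [ 0.60520816 -0.28375891  0.126     ]
small [ 0.42679728 -0.30460918  0.044     ]
go [ 0.4268 -0.3046  0.03  ] 88 -> [-0.0091  0.0043  0.1743] [0.0006 0.0004 0.0018] at [ 0.4227 -0.2953  0.2043] w 0.0724 t 17.3 j6 -40.5
```

View pics/c5.png

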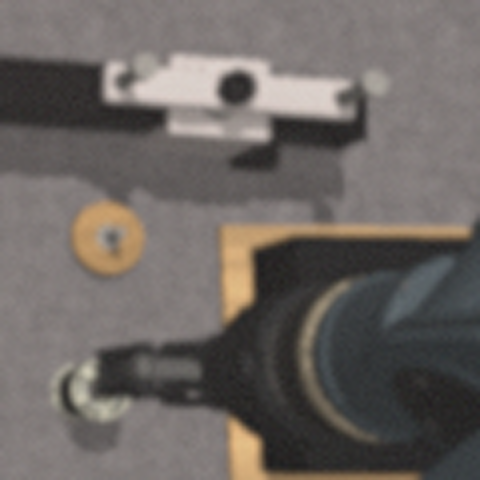

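{"fn": "send_rows", "kwargs": {
  "series": [-0.009,0.004,0.05,0,0,0,0.7,-0.009,0.004,0.1,0,0,0,0.7,-0.009,0.004,0.14,0,0,0,0.7,-0.009,0.004,0.168,0,0,0,0.7,-0.009,0.004,0.174,0,0,0,0.7,-0.009,0.004,0.174,0,0,0,0.7,-0.009,0.004,0.174,0,0,0,0.4,-0.009,0.004,0.174,0,0,0,0.25]
}}

```text
t: 18.1
tool_pos: [0.428, -0.307, 0.033]
ee_rot: [[0.035, 0.999, 0.004], [0.999, -0.035, -0.004], [-0.004, 0.004, -1.0]]
contact_force: [-0.1, 0.2, -0.2]
width: 0.0392
```

{"fn": "send_rows", "kwargs": {
  "series": [0,0,0,0,0,0,0.25,0,0,0,0,0,0,0.25,0,0,0,0,0,0,0.25,0,0,0,0,0,0,0.25]
}}

```text
t: 18.5
tool_pos: [0.428, -0.3071, 0.0329]
ee_rot: [[0.035, 0.999, 0.004], [0.999, -0.035, -0.004], [-0.003, 0.005, -1.0]]
contact_force: [-0.1, -0.3, 6.6]
width: 0.0391
```

Run:
```python
from h import *
go((.534,-.326,.11),88); print(env.get_obs()['contact_force'])
```

```text
go [ 0.534 -0.326  0.11 ] 88 -> [-0.0155  0.1069 -0.0766] [0.0045 0.0035 0.0001] at [ 0.428  -0.3071  0.0329] w 0.0391 t 18.5 j6 -41.0
[-0.13077821 -0.25165922  6.63905815]
```

{"fn": "send_rows", "kwargs": {
  "series": [0,0,-0.03,0,0,0,0.25,0,0,-0.07,0,0,0,0.25,-0.003,0.03,-0.09,0,0,0,0.25,-0.009,0.07,-0.09,0,0,0,0.25,-0.0155,0.106,-0.09,0,0,0,0.25,-0.0155,0.106,-0.09,0,0,0,0.25,-0.0155,0.106,-0.09,0,0,0,0.25,-0.0155,0.106,-0.09,0,0,0,0.25]
}}

```text
t: 19.3
tool_pos: [0.5306, -0.3244, 0.1199]
ee_rot: [[0.035, 0.999, -0.001], [0.999, -0.035, 0.0], [0.0, -0.001, -1.0]]
contact_force: [-0.0, 0.4, 0.2]
width: 0.0392
```

```bash
python3 bl.py .131 w9.png;python3 - <<'E'
from h import *
go((.534,-.326,.041),88); o=env.get_obs(); print(o['contact_force'])
s=snap('wrist');m=cv2.inRange(cv2.cvtColor(s['img'],cv2.COLOR_BGR2HSV),(8,70,110),(25,220,255))
c,_=cv2.findContours(m,cv2.RETR_EXTERNAL,cv2.CHAIN_APPROX_NONE)
for k in c:
    if cv2.contourArea(k)>200: print(cv2.boundingRect(k))
p=o['tool_pos'];a=np.linspace(0,2*np.pi,9)[:8]
print(cv2.boundingRect(proj(s,[[.534+.026*np.cos(b),-.326+.026*np.sin(b),.008] for b in a]).astype(np.float32)))
E
```

```text
[ 0.53051171 -0.32444857  0.12016528]
[430.5 384.2  22.8  57.3] [ 0.5869 -0.2692  0.131 ]
[199.5 379.8  23.7  70.7] [ 0.5801 -0.3818  0.131 ]
[314.3 282.8  79.8  89.7] [ 0.528  -0.3241  0.131 ]
[ 19.2 318.8 150.5 260.3] [ 0.5413 -0.4565  0.131 ]
[ 25.2 108.2  36.9 103.4] [ 0.4521 -0.425   0.131 ]
[414.7 140.3 295.5 629.2] [ 0.4681 -0.2844  0.131 ]
go [ 0.534 -0.326  0.041] 88 -> [-0.0014  0.0036  0.0792] [-0.0005 -0.0002 -0.0004] at [ 0.5305 -0.3244  0.1202] w 0.0388 t 19.35 j6 -35.6
[ 0.01697514 -0.83177538 -0.62548635]
(280, 176, 62, 47)
(539, 149, 89, 75)
(450, 45, 36, 86)
(577, 0, 63, 83)
(153, 0, 64, 223)
(281, 174, 63, 60)
```

View pics/w9.png

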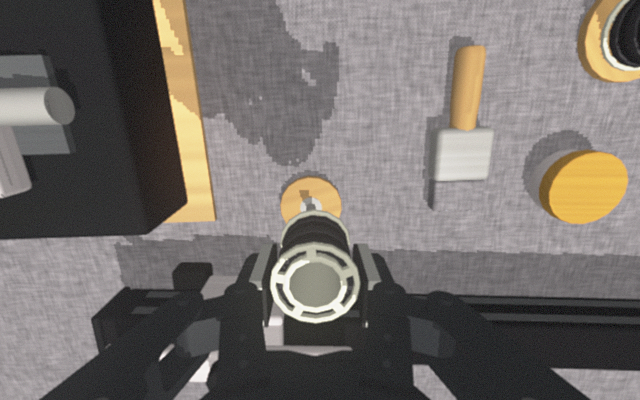

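{"fn": "send_rows", "kwargs": {
  "series": [-0.0015,0.005,0.005,0,0,0,0.25,-0.0015,0.005,0.03,0,0,0,0.25,-0.0015,0.005,0.05,0,0,0,0.25,-0.0015,0.005,0.065,0,0,0,0.25,-0.0015,0.005,0.074,0,0,0,0.25,-0.0015,0.005,0.079,0,0,0,0.25,-0.0015,0.005,0.08,0,0,0,0.25,-0.0015,0.005,0.08,0,0,0,0.25]
}}

```text
t: 20.2
tool_pos: [0.537, -0.3268, 0.041]
ee_rot: [[0.035, 0.999, 0.001], [0.999, -0.035, -0.001], [-0.001, 0.001, -1.0]]
contact_force: [-0.6, 0.3, 1.3]
width: 0.0392
```

Run:
```python
from h import *
go((.5355,-.326,.041),88); print(env.get_obs()['contact_force'])
```

```text
go [ 0.5355 -0.326   0.041 ] 88 -> [ 0.0007 -0.0016 -0.    ] [0.0015 0.0011 0.    ] at [ 0.537  -0.3268  0.041 ] w 0.0392 t 20.2 j6 -35.4
[-0.60673846  0.27486825  1.34053182]
```

Just touching the base, so I press 0.5 mm more, release and rise straight up.

{"fn": "send_rows", "kwargs": {
  "series": [0,0,0.0005,0,0,0,0.25,0,0,0.0005,0,0,0,0.5,0,0,0.0005,0,0,0,0.65,0,0,0.0005,0,0,0,0.65,0,0,-0.03,0,0,0,0.65,0,0,-0.08,0,0,0,0.65,0,0,-0.13,0,0,0,0.65,0,-0.05,-0.16,0,0,0,0.65]
}}

```text
t: 21.0
tool_pos: [0.4983, -0.3267, 0.1997]
ee_rot: [[0.032, 0.999, 0.008], [0.999, -0.032, -0.005], [-0.005, 0.008, -1.0]]
contact_force: [-1.0, -0.7, 1.1]
width: 0.0554
```

{"fn": "send_rows", "kwargs": {
  "series": [0.04,-0.1,0,0,0,0,0.65,0.04,-0.1,0,0,0,0,0.65,0.04,-0.1,0,0,0,0,0.65,0.04,-0.1,0,0,0,0,0.65,0.04,-0.1,0,0,0,0,0.65,0.04,-0.1,0,0,0,0,0.65]
}}

```text
t: 21.6
tool_pos: [0.3965, -0.2823, 0.196]
ee_rot: [[0.034, 0.999, 0.001], [0.999, -0.034, -0.001], [-0.001, 0.001, -1.0]]
contact_force: [-0.5, -0.3, 0.5]
width: 0.0556
```

Run:
```python
from h import *
t=snap('top');s=snap('scene');w=snap('wrist')
print(env.get_obs()['tool_pos'],env.get_obs()['t'])
# flange top centres, at seated height, in each view (white contour ellipse near expected)
for n,xy,z,d in [('L',(.522,.0995),.080,.066),('M',(.412,-.0955),.064,.052),('S',(.534,-.326),.052,.040),('reel',(.5354,.3042),.024,.06)]:
    for vn,v in (('top',t),('scene',s),('wrist',w)):
        m=cv2.inRange(cv2.cvtColor(v['img'],cv2.COLOR_BGR2HSV),(0,0,150),(180,55,255))
        P=np.array([*xy,z]); u=proj(v,P)[0]; 
        if not(10<u[0]<630 and 10<u[1]<390): continue
        b=[]
        for k in cv2.findContours(m,cv2.RETR_EXTERNAL,cv2.CHAIN_APPROX_NONE)[0]:
            if cv2.contourArea(cv2.convexHull(k))>100:
                e=cv2.fitEllipse(cv2.convexHull(k)); b.append((np.hypot(*(np.array(e[0])-u)),e))
        if b:
            e=min(b,key=lambda q:q[0])[1]; q=onz(v,*e[0],z)
            f=v['camera_matrix'][0][0]; D=cam(v)[0][2]@P+cam(v)[1][2]
            print(n,vn,np.round((q-P)[:2]*1e3,1),'mm; axes mm',np.round(np.array(e[1])*D/f*1e3,1),'exp',d*1e3)
# pointer / tape in top view
h=cv2.cvtColor(t['img'],cv2.COLOR_BGR2HSV)[134:160,290:360]
y=cv2.findNonZero(cv2.inRange(h,(10,110,90),(32,255,255)));w_=cv2.inRange(h,(15,0,150),(45,60,255))
print('yellow u',(y.reshape(-1,2)[:,0].min()+290,y.reshape(-1,2)[:,0].max()+290,y.reshape(-1,2)[:,1].mean()+134) if y is not None else None)
for r in range(2,24,3): print(r+134,(np.where(w_[r])[0]+290).tolist())
```

```text
[ 0.39609293 -0.28193062  0.1956605 ] 21.75
L top [4.5 1.4] mm; axes mm [67.  68.4] exp 66.0
L scene [7.1 0.6] mm; axes mm [52.7 66.3] exp 66.0
M top [2. 1.] mm; axes mm [53.1 54.5] exp 52.0
M scene [4.9 0.8] mm; axes mm [37.4 52.5] exp 52.0
M wrist [1.9 2.5] mm; axes mm [50.1 61.9] exp 52.0
S top [ 0.6 -0.3] mm; axes mm [37.8 41.9] exp 40.0
S scene [4.2 0.7] mm; axes mm [27.5 40.8] exp 40.0
S wrist [ 0.9 -0.2] mm; axes mm [33.8 40.6] exp 40.0
reel top [ 0.1 -0.1] mm; axes mm [64.  66.8] exp 60.0
reel scene [11.6 -1.1] mm; axes mm [62.1 63.1] exp 60.0
yellow u (np.int32(313), np.int32(316), np.float64(142.5))
136 [308, 309, 310, 311, 312, 313, 314, 319, 326, 327, 328, 329, 330, 331, 332]
139 [308, 309, 310, 311, 312, 313, 324, 326, 327, 329, 330, 331]
142 [307, 308, 309, 310, 325, 326, 332]
145 [307, 308, 309, 310, 311, 312, 313, 326]
148 [307, 308, 309, 310, 311, 312, 313, 326, 327]
151 [319, 325, 326, 327, 328, 329, 337]
154 []
157 []
```

```bash
python3 -c "
from workcell import env
print(env.hand_in())"
```

```text
the job is handed in; nothing more can be done
None
```

I slid the tail post along the beam to the tape mark, then stood the large, medium and small spools on their own stands, in that order. The job was handed in at about 22 s on the robot clock. No verdict is reported.

**Pointer:** While the post was still gripped, the wrist camera put the tip about 0.3 mm short of the middle of the tape. After I let go, the top camera showed it still on the tape, within about 1 mm of the middle.

**Spools:** Each was lowered to its seated height. I saw contact force on the medium (about 6 N) and small (about 1 N) spools, but no clear contact reading for the large one. In the last top view the flanges had the right size for seated spools, and their offsets from the stand centres fit the bore clearance:

| Spool | Offset from stand centre (top view) | Play in bore |
|---|---|---|
| Large | 4.7 mm | 8.5 mm |
| Medium | 2.2 mm | 8.5 mm |
| Small | 0.7 mm | 7.5 mm |

**Left alone:** I did not touch the empty reel, which measured where it started, or the pink and turquoise look-alikes.

**Disagreement between cameras:** The scene camera read about 3 to 4 mm further out in x for the spools, and about 11 mm for the reel. It read too far out for the spools and stands (mostly 4 to 7 mm) before I moved anything, so I relied on the top and wrist cameras, which agreed with each other to 1 to 2 mm.

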